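# Roll the earth core onto the display line

## Robot

A 6-joint arm with a two-finger parallel gripper is mounted at the origin on the work surface. World frame = base frame: x ahead of the robot, y to its left, z up, the work surface at z = 0. Lengths are in m, angles in rad, forces in N, time in s.
With the tool pointing down it reaches from about 0.325 to 1 m from the base axis. Payload 5.1 kg.
Tool frame: the origin (TCP) lies midway between the tips of the shut fingers; the grasp point (between the pads) lies 19 mm behind it (r.tcp_to_grasp is the distance from the TCP to the grasp point, in m); z points along the fingers, x is the direction in which the jaws open and shut, and the axes are right-handed (so a half turn about z gives the same grasp; the last joint's range is limited). The gripper opens to 85 mm and grips with 20 to 120 N. Pads are 22 mm wide; open, the fingers measure 114 mm over their backs; the gripper's body (76 mm by 85 mm) begins 54 mm behind the grasp point. The pads swing forward as they close: fully open they stand 13 mm farther back than shut.
Start: joints at [-1.4, 0.124, 1.65, -0, 1.367, -0.083], TCP at [0.163, -0.629, 0.231] pointing down, gripper open.
Joint ranges: [-2.61, 2.61], [-1.02, 2.33], [0.03, 2.71], [-1.35, 4.49], [0.32, 2.68], [-2.91, 2.91]. Speed limits (rad/s): [2.57, 2.57, 3.14, 3.14, 3.14, 3.14].

## Interface

Orientations are given as a unit quaternion [x, y, z, w].
In Python, from bench import r gives the robot as it stands.
- The arm moves only by the tool move_arm, never from a script. Its argument "deltas" is a list of rows, each a list of 3 entries, a list of its own where there are three numbers: the shift along the world's x, y, z in units of 25 mm (1.0 is 25 mm), then the turn about the world's z in units of 5 degrees (1.0 is 5 degrees), then the finger opening in mm, from 0 to 85.4. In form: [[[x, y, z], yaw, grip], ...]. A call has 1 to 8 rows; each row is the pose to reach, as a shift and turn from the pose measured when the call began; what a row does not reach only later rows make up. A row lasts 1/10 s, in which the tool goes at most 50 mm and 8.59 degrees, less where a joint would pass 70% of its speed; a pose out of reach is approached as far as the arm can. A call with a gripper value outside its range is refused whole. The fingers move at their own pace and stop on an object; the grip force is fixed at half the most. Time passes only in rows, so rows that repeat a pose let the fingers close. It gives the time, the measured TCP pose, the force and the opening at its end, in the units of the state.
- r.observe(): the state, without advancing time (a new reading comes with each control period).
- r.snapshot(name): name is "scene" or "top" or "wrist"; returns the picture (384x512x3 uint8, red, green, blue); there is no depth.
- r.get_calibration(name): a dict with "camera_matrix" (3x3 intrinsics, pixels), "R" (3x3) and "t" (3): a world point X has camera coordinates R X + t; the wrist camera has in their place "hand_eye" (4x4, takes a point from camera to tool coordinates, whose origin is the TCP and whose axes are the tool frame's). Camera axes: x right, y down, z forward; pixel columns grow to the right and rows downward; lengths in m; the calibration is good to about 2 mm. A picture is of the moment at which its call begins: read the wrist's pose just before it. get_calibration takes no time and is no camera call.
- r.sign_off(): hands the job in, once; it reports no verdict.
The state is a dict: "t": time; "joints": joint angles; "joint_velocities": joint speeds; "effort": joint torques, N m; "tool_pos": TCP position; "orientation": TCP orientation; "contact_force": force on the tool from outside, world axes, zero at the start; "ft_torque": the same for the moment, N m; "width": finger opening in m.
Only numpy, scipy, OpenCV 4.12 (cv2) and the standard library are available. Lean on these libraries where they do the work, as an engineer would, in place of code of your own. Each camera call takes 0.05 s, during which the arm holds its last target.

## Task

On the felt-covered presentation board, roll the thick earth core over to the pale inlaid line with your fingertips, so that it comes to rest lying straight along the line, right over it and not sticking out past either end of it. Let it turn over the board as it goes: do not lift, tip or drag it. Leave everything else where it is, and finish with your hand clear.

Things in the scene. Friction and masses are not known exactly. Their poses are not given: they have to be found in the camera images.
- core: Thick core: waxed cylinder of layered brown earth, 50 mm diameter, 140 mm long, about 0.5 kg, lying on the board. Origin at its centre; x along it, y and z turn as it rolls (z up at the start). Starts 115 to 140 mm to one side of the line, within 0.07 rad of parallel. Friction 0.3. Pushed slowly sideways at or just above mid-height, it rolls straight and stops within a few mm of the push's end.
- board: Presentation board: flat pale wood topped with grey felt, fixed, 330 mm (its x) by 440 mm (its y), 12 mm thick, turned up to 0.25 rad on the table. Origin on its underside below the middle of the line (the board reaches from x = -145 to +185 mm, y = -220 to +220 mm); z up. The line runs along its x axis.
- line_mid (a point): The middle of the pale inlaid line, on the board's top (12 mm above the table). The line is a pale wood strip, flush, 230 mm long and 5 mm wide and runs along this frame's x axis; y points across it along the board, z up.
- brick: Small clay brick, dark brown, 110 x 55 x 50 mm high, 0.55 kg, loose on the board on the other side of the line from the core, 115 to 140 mm from it, its length roughly along the line. Origin at the centre of its underside, x along its length. Leave alone.
- offcut: Wood offcut, 40 (x) x 70 (y) x 22 mm high, loose near the board's far edge. Origin at the centre of its underside. Leave alone.
- dish: Small white open dish, 60 mm in diameter, 22 mm high, near the board's far edge. Origin at the centre of its underside. Leave alone.
- slim: Slim earth core, 28 mm in diameter, 110 mm long, lying on the table left of the board. Origin at its very centre, x along it. Not the one to roll: leave alone.
- stone: Dark stone block 90 x 80 x 70 mm high on the table, right of the board. Origin at the centre of its underside. Leave alone.
- tile: White ceramic tile 120 x 100 x 12 mm lying flat on the table, left of the board. Origin at the centre of its underside. Leave alone.
- lath: Pale wooden lath with a ridge, 200 x 30 x 42 mm high, lying on the table, right of the board, nearer the robot. Origin at the centre of its underside, x along it. Leave alone.
Things that resemble listed ones, but are neither listed nor needed, are in the scene too. Leave any orange or red look-alike of the core alone.

How it is judged:
On the way:
1. the core has rolled over by nearly half a turn (angle between core's own z axis and vertical above 2.5 rad).
At the end, for the whole second after the job is handed in: The thick core lies at rest on the board, its centre within 8 mm of the line sideways and within 45 mm of the line's middle lengthwise, its axis within 0.12 rad (7 degrees) of the line (y of core in the frame of line_mid between -0.008 and 0.008 m and x of core in the frame of line_mid between -0.045 and 0.045 m and z of core in the frame of line_mid between 0.02 and 0.029 m and angle between the x axis of core and the x axis of line_mid, either way round below 0.12 rad and linear speed of core below 0.01 m/s and angular speed of core below 0.4 rad/s); the robot touches nothing.
It fails at once if the core is lifted more than 12 mm off the board (z of core in the frame of line_mid above 0.037 m).
It fails at once if the core falls off the board (z of core in the frame of line_mid below 0.012 m).
It fails at once if the core is tipped up on end by more than 0.25 rad (angle between core's own x axis and vertical below 1.32 rad or angle between core's own x axis and vertical above 1.82 rad).
It fails at once if the brick, offcut, dish, slim core, stone, tile or lath is moved more than 15 mm (distance of any of brick, offcut, dish, slim, stone, tile, lath from where it was at the start of the episode above 0.015 m).
It also fails if it takes over 45 s, if anything falls off the work surface, if the arm or the gripper's body presses on something with over 40 N, if the wrist force passes 120 N, or if a joint passes its speed limit or range.

## Working session

There is one attempt and no reset: what is moved stays moved. The work goes in short steps, Python scripts to look and compute and a tool call to move; the robot and the scene stay as the last step left them, time stands still between calls to the robot, and variables do not carry over. Pictures are saved under pics/ and viewed, and the job is handed in when it is done.

Besides the shell and the picture viewer there is one more tool, called in YAML: its name, and indented under it one key for each argument. move_arm: Moves the arm, as the interface text tells. Its arguments: {"type":"object","properties":{"deltas":{"type":"array","items":{"type":"array"}}},"required":["deltas"]}

```bash
mkdir -p pics; python3 - <<'E'
from bench import r
import cv2
for n in("top","scene"):
    im=r.snapshot(n); cv2.imwrite(f"pics/{n}0.png",im[:,:,::-1])
    c=r.get_calibration(n); print(n,c)
s=r.observe();print(s['t'],s['tool_pos'],s['orientation'],s['width'])
E
```

```text
top {'camera_matrix': array([[356.27144417,   0.        , 254.95722675],
       [  0.        , 356.27144417, 191.05115695],
       [  0.        ,   0.        ,   1.        ]]), 'R': array([[ 0.02650916, -0.99962204, -0.00728304],
       [-0.99799258, -0.02604536, -0.05772732],
       [ 0.05751581,  0.00879873, -0.99830582]]), 't': array([-0.08094417,  0.48044481,  1.40897   ])}
scene {'camera_matrix': array([[491.1607776 ,   0.        , 256.55866692],
       [  0.        , 491.1607776 , 190.10720138],
       [  0.        ,   0.        ,   1.        ]]), 'R': array([[-0.41979169,  0.90753994, -0.01209101],
       [ 0.77411186,  0.35105481, -0.52679346],
       [-0.47384149, -0.23050332, -0.84990733]]), 't': array([ 0.2585761 , -0.30916053,  1.91946858])}
0.1 [ 0.1630864  -0.62863108  0.23017986] [ 7.90917500e-01 -6.11922089e-01 -6.85650369e-04 -6.27872424e-04] 0.08548310416198587
```

View pics/top0.png

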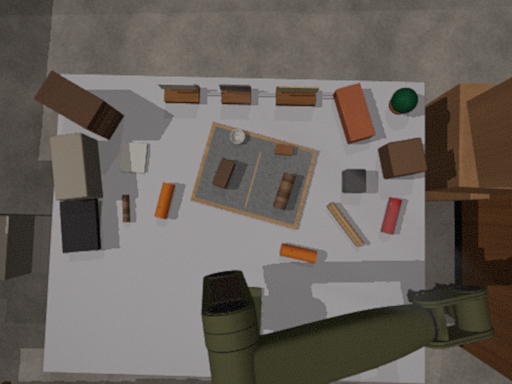

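View pics/scene0.png

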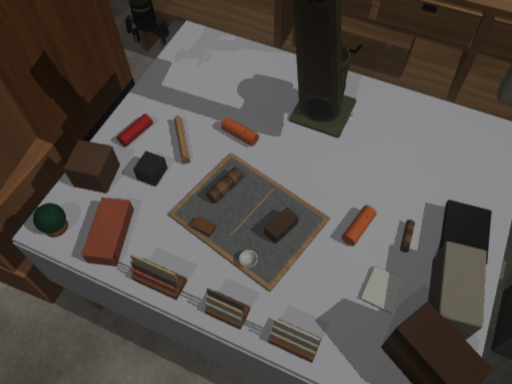

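Candidates for the core in the top view:
- Brown banded cylinder on the board at (285,190).
- Slim core at (126,208).
- Orange cylinders at (165,200) and (298,253).
- Red cylinder at (391,215).

By the description it is the one at (285,190). I'll check that in a close crop and measure it.

```bash
cat > h.py <<'E'
import numpy as np, cv2
from bench import r
def ray(n,uv,z):
    c=r.get_calibration(n);K,R,t=c['camera_matrix'],np.array(c['R']),np.array(c['t'])
    d=R.T@np.linalg.inv(K)@np.array([uv[0],uv[1],1.]);o=-R.T@t
    return o+d*(z-o[2])/d[2]
def proj(n,X):
    c=r.get_calibration(n);p=c['R']@np.array(X)+c['t'];p=c['camera_matrix']@p;return p[:2]/p[2]
E
python3 - <<'E'
import cv2
im=cv2.imread('pics/top0.png')[115:235,185:325]
cv2.imwrite('pics/topcrop.png',cv2.resize(im,None,fx=5,fy=5,interpolation=cv2.INTER_CUBIC)) 
im=cv2.imread('pics/scene0.png')[150:290,160:335]
cv2.imwrite('pics/scenecrop.png',cv2.resize(im,None,fx=4,fy=4,interpolation=cv2.INTER_CUBIC)) 
E
```

```text
(no output)
```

View pics/topcrop.png

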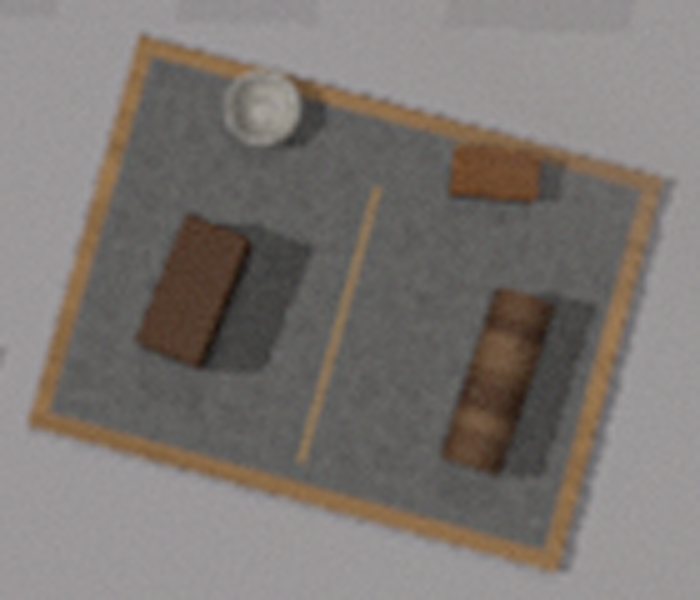

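View pics/scenecrop.png

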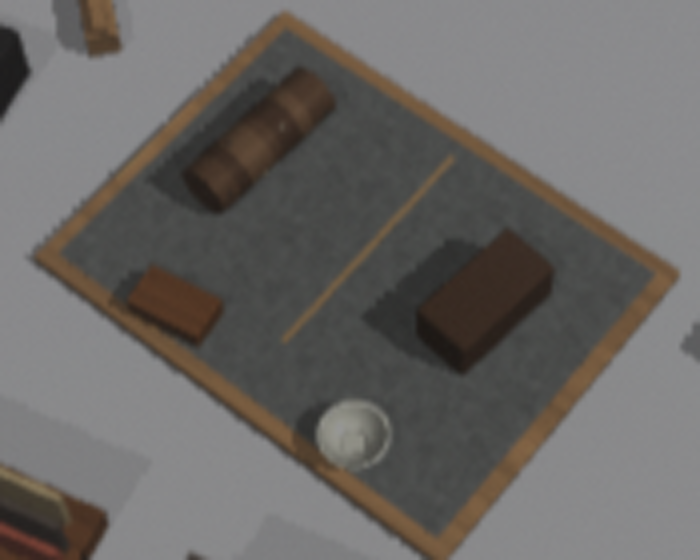

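The crop shows the banded brown core at crop px (500,380), pale line from (376,188) to (302,460), brick (195,290), offcut (495,172) and dish (262,107). The choice is confirmed; next I measure by colour mask.

```bash
cat > meas.py <<'E'
from h import *
def blobs(n,im):
    hsv=cv2.cvtColor(im,cv2.COLOR_RGB2HSV); 
    m=((hsv[...,1]>70)).astype(np.uint8)
    return m
def rect(n,poly,im,sthr,z,minarea=20):
    m=np.zeros(im.shape[:2],np.uint8);cv2.fillPoly(m,[np.array(poly,np.int32)],1)
    hsv=cv2.cvtColor(im,cv2.COLOR_RGB2HSV)
    m=(m&(hsv[...,1]>sthr)).astype(np.uint8)
    k,l,st,ce=cv2.connectedComponentsWithStats(m)
    i=1+np.argmax(st[1:,4])
    ys,xs=np.nonzero(l==i)
    P=np.array([ray(n,(x,y),z)[:2] for x,y in zip(xs,ys)])
    c=P.mean(0); q=P-c; w,V=np.linalg.eigh(q.T@q/len(q)); ax=V[:,1]; ax=ax*np.sign(ax[0])
    a=q@ax; b=q@V[:,0]
    return c,np.arctan2(ax[1],ax[0]),np.ptp(a),np.ptp(b),len(P), (c+ax*a.max(), c+ax*a.min()),(xs.min(),xs.max(),ys.min(),ys.max())
E
python3 - <<'E'
from meas import *
def cr(p,o,f): return [((x+.5)/f-.5+o[0],(y+.5)/f-.5+o[1]) for x,y in p]
T=lambda p:cr(p,(185,115),5); S=lambda p:cr(p,(160,150),4)
top=cv2.imread('pics/top0.png')[:,:,::-1].copy();sc=cv2.imread('pics/scene0.png')[:,:,::-1].copy()
tl=[(350,170),(400,170),(330,470),(275,470)];tc=[(465,260),(580,280),(540,500),(410,470)]
sl=[(430,140),(475,150),(300,360),(265,345)];sc_=[(300,50),(350,90),(220,225),(165,180)]
for thr in(50,70):
  print('line top',rect('top',T(tl),top,thr,.012)); print('line scene',rect('scene',S(sl),sc,thr,.012))
  print('core top',rect('top',T(tc),top,thr,.037)); print('core scene',rect('scene',S(sc_),sc,thr,.037))
print('board corners top',[ray('top',p,.012)[:2].round(4) for p in T([(143,37),(660,180),(556,568),(35,425)])])
print('board corners scene',[ray('scene',p,.012)[:2].round(4) for p in S([(437,556),(37,257),(283,14),(678,274)])])
print('brick top',[ray('top',p,.062)[:2].round(4) for p in T([(192,215),(248,238),(200,366),(138,342)])])
print('offcut top',[ray('top',p,.034)[:2].round(4) for p in T([(455,145),(540,150),(536,202),(450,195)])])
E
```

```text
line top (array([ 0.52944138, -0.05676143]), np.float64(-0.24402820337675418), np.float64(0.22901923418721049), np.float64(0.00882990460196121), 122, (array([ 0.64031673, -0.08436832]), array([ 0.41808275, -0.0290342 ])), (np.int64(244), np.int64(260), np.int64(152), np.int64(207)))
line scene (array([ 0.5288361 , -0.05813228]), np.float64(-0.24425688997269862), np.float64(0.22812599646815013), np.float64(0.0075211446014978155), 133, (array([ 0.63686357, -0.08505632]), array([ 0.41550896, -0.02988739])), (np.int64(230), np.int64(273), np.int64(189), np.int64(235)))
core top (array([ 0.48553052, -0.18302934]), np.float64(-0.30541580256383816), np.float64(0.1432089275302909), np.float64(0.04921158259094695), 451, (array([ 0.55437365, -0.20473422]), array([ 0.41779214, -0.16167276])), (np.int64(273), np.int64(295), np.int64(173), np.int64(209)))
core scene (array([ 0.48194817, -0.18337335]), np.float64(-0.27342453521115445), np.float64(0.15884005746479146), np.float64(0.0539113518720405), 575, (array([ 0.55683473, -0.20437517]), array([ 0.4038953 , -0.16148354])), (np.int64(206), np.int
[... 957 characters left out ...]
82658968315679), np.float64(0.15383148728672558), np.float64(0.05281412001091603), 520, (array([ 0.55423339, -0.20328803]), array([ 0.40590415, -0.16251349])), (np.int64(207), np.int64(242), np.int64(168), np.int64(201)))
board corners top [array([0.7579, 0.1081]), array([ 0.6517, -0.3116]), array([ 0.3391, -0.2343]), array([0.4417, 0.184 ])]
board corners scene [array([0.7549, 0.1066]), array([ 0.6532, -0.3114]), array([ 0.3384, -0.2342]), array([0.4434, 0.1898])]
brick top [array([0.6064, 0.0587]), array([0.5895, 0.0147]), array([0.4891, 0.0488]), array([0.5065, 0.0973])]
offcut top [array([ 0.6717, -0.1453]), array([ 0.6694, -0.2127]), array([ 0.6278, -0.2104]), array([ 0.6317, -0.1422])]
```

move_arm:
  deltas:
    - [[1.2,1.5,0],1.2,85]
    - [[2.4,3.1,0],2.4,85]
    - [[3.6,4.6,0],3.6,85]
    - [[4.9,6.2,0],4.9,85]
    - [[6.1,7.8,0],6.1,85]
    - [[7.3,9.3,0],7.3,85]
    - [[8.5,10.9,0],8.5,85]
    - [[9.8,12.4,0],9.8,85]

```text
t: 0.9
tool_pos: [0.4086, -0.3166, 0.2298]
orientation: [0.974, -0.227, -0.001, -0.0]
contact_force: [0.8, -1.1, -0.4]
width: 0.085
```

move_arm:
  deltas:
    - [[1.1,1.5,-0.5],1.2,85]
    - [[2.3,2.9,-1.5],2.4,85]
    - [[2.3,2.9,-3.0],2.4,85]
    - [[2.3,2.9,-4.5],2.4,85]
    - [[2.3,2.9,-4.5],2.4,85]
    - [[2.3,2.9,-4.5],2.4,85]

```text
t: 1.5
tool_pos: [0.4657, -0.2438, 0.117]
orientation: [0.992, -0.124, -0.002, -0.001]
contact_force: [0.1, -0.6, 1.4]
width: 0.0847
```

```bash
python3 - <<'E'
from h import *
s=r.observe();print(s['t'],s['tool_pos'],s['orientation'],r.get_calibration('wrist'))
for n in("wrist","top"):
    im=r.snapshot(n); cv2.imwrite(f"pics/{n}1.png",im[:,:,::-1])
E
```

```text
1.5 [ 0.46568398 -0.24384874  0.1170261 ] [ 9.92305073e-01 -1.23800366e-01 -1.90784172e-03 -6.86132716e-04] {'camera_matrix': array([[327.06193259,   0.        , 251.70790352],
       [  0.        , 327.06193259, 193.78387365],
       [  0.        ,   0.        ,   1.        ]]), 'hand_eye': array([[ 9.99999773e-01,  6.72766020e-04,  4.63314299e-05,
        -2.64818982e-04],
       [-6.55242267e-04,  9.53112131e-01,  3.02616648e-01,
        -7.79974182e-02],
       [ 1.59431150e-04, -3.02616609e-01,  9.53112356e-01,
        -1.42712974e-01],
       [ 0.00000000e+00,  0.00000000e+00,  0.00000000e+00,
         1.00000000e+00]])}
```

View pics/wrist1.png

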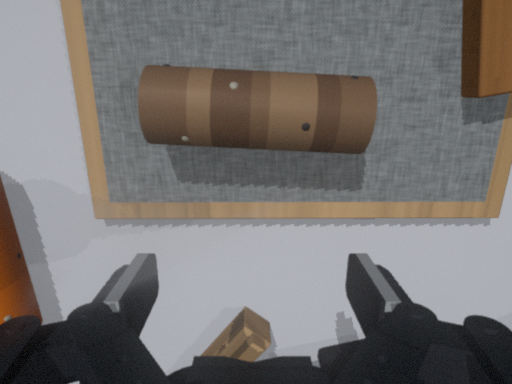

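The wrist view shows the banded core at (258,110), the board's near-right edge at row 209, and fingertips at (140,275) and (365,275). I'll cast rays to cross-check.

```bash
cat >> h.py <<'E'
from scipy.spatial.transform import Rotation as Ro
L0=np.array([.5285,-.0578]);LA=-.244
def toline(p):
    d=np.array(p[:2])-L0;c,s=np.cos(LA),np.sin(LA);return np.array([d[0]*c+d[1]*s,-d[0]*s+d[1]*c])
def wray(uv,z,pos,q):
    c=r.get_calibration('wrist');H=np.array(c['hand_eye']);R=Ro.from_quat(q).as_matrix()
    d=R@H[:3,:3]@np.linalg.inv(c['camera_matrix'])@np.array([uv[0],uv[1],1.]);o=np.array(pos)+R@H[:3,3]
    return o+d*(z-o[2])/d[2]
E
python3 - <<'E'
from h import *
s=r.observe();p,q=s['tool_pos'],s['orientation']
print('tcp',toline(p))
for n,uv,z in [('coreL',(144,105),.037),('coreR',(373,113),.037),('coretop',(258,110),.06),('edgeL',(95,210),.012),('edgeR',(502,209),.012)]:
    w=wray(uv,z,p,q);print(n,w.round(4),toline(w).round(4))
E
```

```text
tcp [-0.01414853 -0.19667345]
coreL [ 0.4144 -0.1613  0.037 ] [-0.0857 -0.128 ]
coreR [ 0.5615 -0.2039  0.037 ] [ 0.0673 -0.1338]
coretop [ 0.4871 -0.1817  0.06  ] [-0.0103 -0.1302]
edgeL [ 0.3394 -0.2288  0.012 ] [-0.1422 -0.2116]
edgeR [ 0.6616 -0.3097  0.012 ] [ 0.19   -0.2123]
```

move_arm:
  deltas:
    - [[0,0,-1.5],0,85]
    - [[0,0,-3],0,85]
    - [[0,0,-4.0],0,85]
    - [[0,0,-4.0],0,85]
    - [[0.05,0.2,-4.0],0,85]
    - [[0.1,0.4,-4.0],0,85]
    - [[0.15,0.6,-4.0],0,85]
    - [[0.2,0.8,-4.0],0,85]

```text
t: 2.4
tool_pos: [0.4734, -0.2253, 0.0215]
orientation: [0.992, -0.124, 0.002, 0.001]
contact_force: [-0.7, -0.7, -0.1]
width: 0.0851
```

move_arm:
  deltas:
    - [[0.05,0.2,-0.2],0,85]
    - [[0.1,0.39,-0.2],0,85]
    - [[0.14,0.54,-0.2],0,85]
    - [[0.18,0.7,-0.2],0,85]
    - [[0.22,0.85,-0.2],0,85]
    - [[0.26,1.0,-0.2],0,85]
    - [[0.3,1.15,-0.2],0,85]
    - [[0.34,1.3,-0.2],0,85]

```text
t: 3.2
tool_pos: [0.482, -0.1925, 0.0165]
orientation: [0.992, -0.124, 0.002, 0.001]
contact_force: [-0.9, -0.5, -0.1]
width: 0.0851
```

```bash
python3 - <<'E'
from h import *
s=r.observe();print(s['t'],s['tool_pos'],toline(s['tool_pos']))
im=r.snapshot('wrist'); cv2.imwrite(f"pics/wrist2.png",im[:,:,::-1])
E
```

```text
3.2 [ 0.48202164 -0.19252932  0.01646074] [-0.01255291 -0.14196708]
```

View pics/wrist2.png

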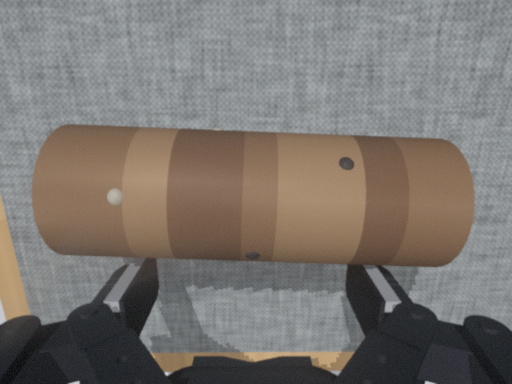

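The core spans columns 35–472 with its lower edge on both fingertips (row 260), and its marks have turned. So it is rolling; I continue.

move_arm:
  deltas:
    - [[0.04,0.16,0],0,85]
    - [[0.08,0.33,0],0,85]
    - [[0.12,0.5,0],0,85]
    - [[0.16,0.66,0],0,85]
    - [[0.2,0.82,0],0,85]
    - [[0.24,0.98,0],0,85]
    - [[0.28,1.14,0],0,85]
    - [[0.32,1.3,0],0,85]

```text
t: 4.05
tool_pos: [0.4901, -0.1592, 0.0164]
orientation: [0.992, -0.124, 0.002, 0.001]
contact_force: [-0.4, 0.1, 0.4]
width: 0.0851
```

```bash
cat > w.py <<'E'
from h import *
import sys
def go(name):
    s=r.observe();p,q=s['tool_pos'],s['orientation'];print(s['t'],p,'tcp',toline(p).round(4),s['contact_force'])
    im=r.snapshot('wrist'); cv2.imwrite(f"pics/{name}.png",im[:,:,::-1])
    hsv=cv2.cvtColor(im,cv2.COLOR_RGB2HSV)
    m=((hsv[...,1]>75)&(hsv[...,0]<25)).astype(np.uint8); m=cv2.morphologyEx(m,cv2.MORPH_CLOSE,np.ones((9,9),np.uint8))
    k,l,st,ce=cv2.connectedComponentsWithStats(m);i=1+np.argmax(st[1:,4]);print('bbox',st[i])
    ys,xs=np.nonzero(l==i)
    # axis at core centre: mid of silhouette edges; tangent-ray pair bisector cast to z=.037
    cols=np.arange(xs.min()+25,xs.max()-25,5); M=[]
    c=r.get_calibration('wrist');K=np.linalg.inv(c['camera_matrix'])
    for u in cols:
        y=ys[xs==u]; a=K@[u,y.min(),1];b=K@[u,y.max()+1,1]; d=a/np.linalg.norm(a)+b/np.linalg.norm(b); d/=d[2]
        uv=np.array(c['camera_matrix'])@d; M.append(toline(wray(uv[:2],.037,p,q)))
    M=np.array(M); f=np.polyfit(M[:,0],M[:,1],1); 
    e=[toline(wray((x,ys[xs==x].mean()),.037,p,q)) for x in(xs.min(),xs.max())]
    mid=(e[0][0]+e[1][0])/2; print('core along',round(mid,4),'len',round(np.ptp([e[0][0],e[1][0]]),4),'across',np.polyval(f,mid).round(4),'angle',f[0].round(4))
if __name__=='__main__': go(sys.argv[1])
E
python3 w.py wrist3
```

```text
4.05 [ 0.49011721 -0.15924951  0.0164033 ] tcp [-0.0127 -0.1077] [-0.44036003  0.13138291  0.44307369]
bbox [   38   126   441   140 53833]
core along -0.0099 len 0.1728 across -0.0696 angle -0.0444
```

View pics/wrist3.png

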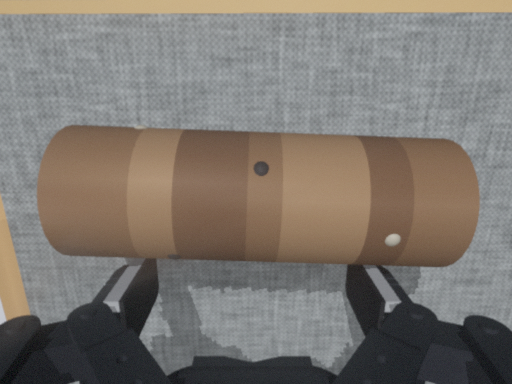

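The core's dark mark at (261,168) has moved and the line is at row 7. The core is about 70 mm short of the line and 0.044 rad off parallel, which is fine.

move_arm:
  deltas:
    - [[0.04,0.16,0],0,85]
    - [[0.08,0.33,0],0,85]
    - [[0.12,0.5,0],0,85]
    - [[0.16,0.66,0],0,85]
    - [[0.2,0.82,0],0,85]
    - [[0.24,0.98,0],0,85]
    - [[0.28,1.14,0],0,85]
    - [[0.32,1.3,0],0,85]

```text
t: 4.9
tool_pos: [0.4982, -0.1259, 0.0163]
orientation: [0.992, -0.124, 0.002, 0.001]
contact_force: [0.4, 0.1, 1.2]
width: 0.0847
```

```bash
python3 w.py wrist4
```

```text
4.9 [ 0.49824133 -0.12593901  0.01634047] tcp [-0.0129 -0.0734] [0.4017461  0.12424599 1.18928186]
bbox [   43   126   441   140 53879]
core along -0.0081 len 0.1728 across -0.0354 angle -0.0436
```

View pics/wrist4.png

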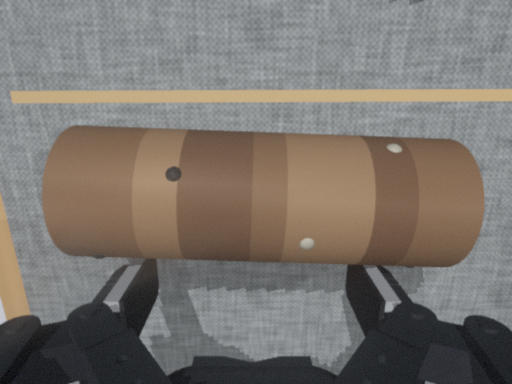

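The line shows at row 96, with the core just behind it (rows 126–266). I check the line's offset in this view before the last push.

```bash
python3 - <<'E'
from h import *
s=r.observe();p,q=s['tool_pos'],s['orientation']
for uv in[(15,97),(256,96.5),(505,95)]: print(toline(wray(uv,.012,p,q)).round(4))
E
```

```text
[-0.1147  0.0024]
[-0.0111  0.0023]
[0.0963 0.0026]
```

move_arm:
  deltas:
    - [[0.04,0.16,0],0,85]
    - [[0.08,0.32,0],0,85]
    - [[0.12,0.48,0],0,85]
    - [[0.16,0.64,0],0,85]
    - [[0.2,0.8,0],0,85]
    - [[0.23,0.92,0],0,85]
    - [[0.25,1.02,0],0,85]
    - [[0.27,1.1,0],0,85]

```text
t: 5.75
tool_pos: [0.5051, -0.0977, 0.0163]
orientation: [0.992, -0.124, 0.002, 0.001]
contact_force: [-0.3, 0.1, 0.4]
width: 0.0854
```

```bash
python3 w.py wrist5
```

```text
5.75 [ 0.5050546  -0.09773426  0.01628645] tcp [-0.0131 -0.0444] [-0.30410899  0.14108053  0.38914703]
bbox [   26   127   486   143 54039]
core along -0.0066 len 0.1838 across -0.0064 angle -0.0395
```

move_arm:
  deltas:
    - [[0.02,0.09,0],0,85]
    - [[0.04,0.17,0],0,85]
    - [[0.06,0.23,0],0,85]
    - [[0.07,0.28,0],0,85]
    - [[0.07,0.28,0],0,85]
    - [[0.0,0.0,0],0,85]
    - [[-0.2,-0.8,0],0,85]
    - [[-0.5,-2.0,0],0,85]

```text
t: 6.6
tool_pos: [0.4925, -0.1478, 0.0163]
orientation: [0.992, -0.122, 0.002, 0.001]
contact_force: [0.3, -0.6, -0.6]
width: 0.085
```

move_arm:
  deltas:
    - [[0,0,1],0,85]
    - [[0,0,2.5],0,85]
    - [[0,0,4],0,85]
    - [[0,0,4],0,85]
    - [[0,0,4],0,85]

```text
t: 7.1
tool_pos: [0.493, -0.1485, 0.1175]
orientation: [0.992, -0.123, 0.003, 0.001]
contact_force: [-0.9, -0.4, 0.1]
width: 0.0848
```

```bash
python3 w.py wrist6; python3 - <<'E'
from h import *
for n in("top","scene"):
    im=r.snapshot(n); cv2.imwrite(f"pics/{n}6.png",im[:,:,::-1])
E
```

```text
7.1 [ 0.49302568 -0.14852125  0.11747242] tcp [-0.0125 -0.0966] [-0.87349049 -0.36505423  0.0711799 ]
bbox [  104     6   327    94 21159]
core along -0.0022 len 0.2062 across 0.0023 angle -0.0235
```

View pics/wrist6.png

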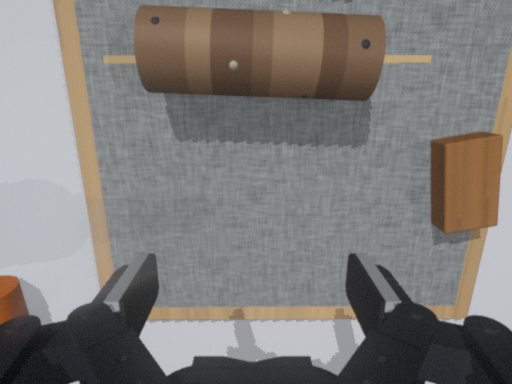

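View pics/scene6.png

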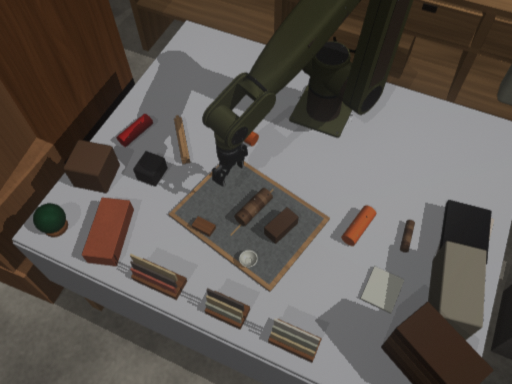

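The core lies over the line in the wrist view: core columns 138–381, line ends at (105,59) and (430,59), both uncovered. Next a precise check on core columns only, plus the scene and top views.

```bash
python3 - <<'E'
from h import *
from meas import rect
s=r.observe();p,q=s['tool_pos'],s['orientation']
im=cv2.imread('pics/wrist6.png')[:,:,::-1].copy();hsv=cv2.cvtColor(im,cv2.COLOR_RGB2HSV)
m=(hsv[...,1]>75)&(hsv[...,0]<25)
c=r.get_calibration('wrist');K=c['camera_matrix'];Ki=np.linalg.inv(K);M=[]
for u in range(165,360,6):
    y=np.nonzero(m[:130,u])[0];a=Ki@[u,y.min(),1];b=Ki@[u,y.max()+1,1];d=a/np.linalg.norm(a)+b/np.linalg.norm(b);d/=d[2]
    M.append(toline(wray((K@d)[:2],.037,p,q)))
M=np.array(M);f=np.polyfit(M[:,0],M[:,1],1)
L=[]
for u in list(range(108,135,4))+list(range(388,428,4)):
    y=np.nonzero(m[40:80,u])[0]+40;L.append(toline(wray((u,y.mean()),.012,p,q)))
L=np.array(L);g=np.polyfit(L[:,0],L[:,1],1)
lm=(toline(wray((104.5,59),.012,p,q))[0]+toline(wray((430.5,59),.012,p,q))[0])/2
cm=(toline(wray((138,52),.045,p,q))[0]+toline(wray((381,57),.045,p,q))[0])/2
print('line mid',lm,np.polyval(g,lm),g[0],'core',cm,np.polyval(f,cm),f[0])
sc=cv2.imread('pics/scene6.png')[:,:,::-1].copy()
b=rect('scene',[(232,203),(262,183),(277,200),(247,227)],sc,70,.037);print('scene core',toline(b[0]),b[1]+.244,b[2:4])
t0=cv2.imread('pics/top6.png');cv2.imwrite('pics/top6c.png',cv2.resize(t0[115:235,185:325],None,fx=5,fy=5,interpolation=cv2.INTER_CUBIC))
cv2.imwrite('pics/scene6c.png',cv2.resize(cv2.imread('pics/scene6.png')[150:290,160:335],None,fx=4,fy=4,interpolation=cv2.INTER_CUBIC))
E
```

```text
line mid -0.0036178082699440117 0.002573902851934082 -1.0461242265047974e-06 core -0.009794578548965475 0.0026258664493485793 -0.03998559279159113
scene core [-0.01449312  0.00074817] -0.014190268779899151 (np.float64(0.14932912319543573), np.float64(0.05139822886324057))
```

View pics/scene6c.png

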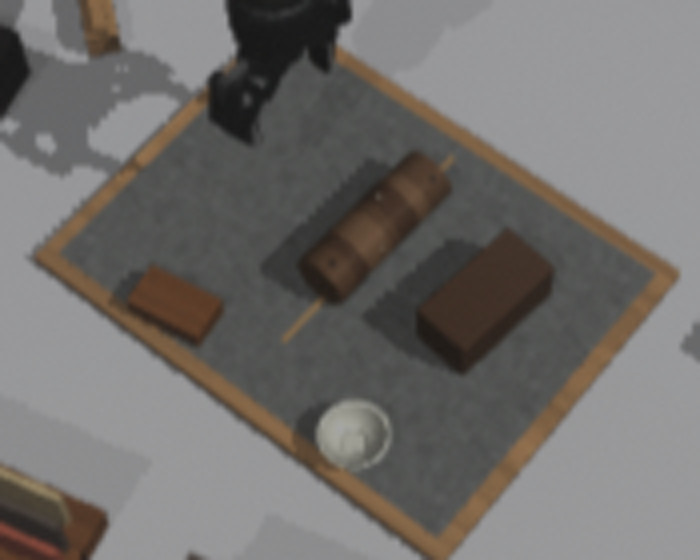

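View pics/top6c.png

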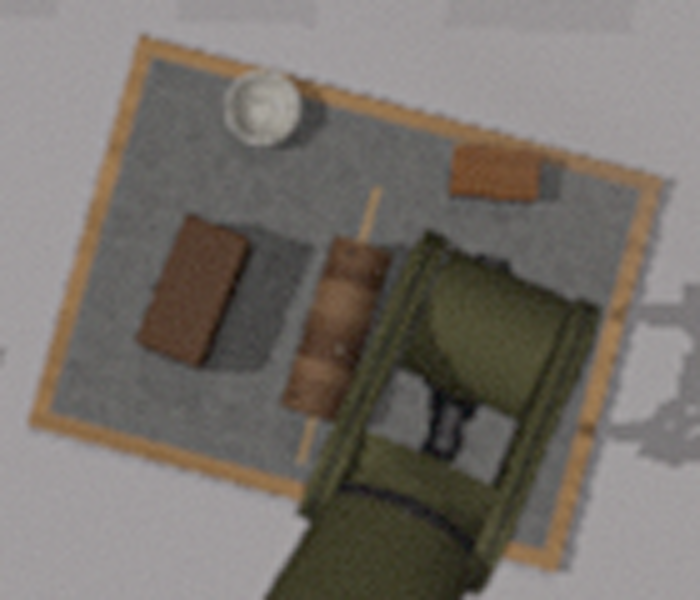

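Measured against the line in the wrist view, the core is about 0 mm off sideways, −6 mm along, and −0.04 rad. The scene view agrees (+0.7 mm sideways). In both crops the brick, offcut and dish have not moved. I'll raise the hand further and hand in.

move_arm:
  deltas:
    - [[-0.3,-1,1],0,85]
    - [[-0.6,-2,2],0,85]
    - [[-0.6,-2,3],0,85]
    - [[-0.6,-2,3],0,85]
    - [[-0.6,-2,3],0,85]

```text
t: 7.75
tool_pos: [0.4758, -0.1973, 0.1882]
orientation: [0.992, -0.122, -0.0, -0.0]
contact_force: [-0.4, -0.1, -0.3]
width: 0.0851
```

```bash
python3 - <<'E'
from h import *
from meas import rect
sc=r.snapshot('scene')
b=rect('scene',[(232,203),(262,183),(277,200),(247,227)],sc,70,.037);print('scene core',toline(b[0]),b[1]+.244)
s=r.observe();print(s['t'],s['tool_pos'],s['contact_force'],s['joint_velocities'])
print(r.sign_off())
E
```

```text
scene core [-0.01455943  0.00079853] -0.012618695627124421
7.8 [ 0.47536217 -0.19682642  0.18729069] [-1.07517354 -0.55932873 -0.45763888] [ 0.00515268  0.00808327  0.01307342 -0.000868    0.0010079   0.00030726]
the job is handed in; nothing more can be done
None
```

I rolled the thick core about 130 mm across the felt onto the line, pushing it slowly with both open fingertips. Then I backed the hand off, raised it clear and handed the job in at about 7.8 s.

- **Position:** The last checks put the core 0 to 1 mm off the line sideways, 6 to 15 mm from its middle lengthwise, and 0.01 to 0.04 rad off parallel. Both ends of the line still show past it.
- **At rest:** Two scene pictures about 0.7 s apart gave the same core position.
- **Other things:** The brick, offcut and dish looked unmoved in the last top and scene crops. I did not measure the slim core, stone, tile or lath afterwards. The hand passed well above that area and pushed only the core.
- **Turn of the core:** I did not measure the angle directly. Its marks moved round in every picture, and a roll of about 130 mm is about 5 rad.
- **Disagreements:** My wrist-camera script's core length came out too long (0.17–0.21 m against 0.14 m), in the last picture because it included the line's ends, so I redid that check on the core's own columns. The wrist view placed the line about 2.5 mm from where the top and scene views did. I used the core's offset from the line within that one view.

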